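# Test a bench earth-leakage breaker and reset it

## Task

Test the wide breaker box, the one whose lever ends in a crossbar: press its test button so that the lever drops, then lift the lever back up until it catches and stays up by itself. Finally slide the guard of that box fully home over the test button; leave the narrow box and the other things on the bench alone.

Things in the scene. Friction and masses are not known exactly. Their poses are not given: they have to be found in the camera images.
- wide_box: the wide breaker box, grey plastic, 140 (x) x 120 (y) x 60 (z) mm, fixed to the worktop. Origin at the centre of its underside; its x points to its back (away from the robot, within about 0.3 rad), y to its left, z up. On its top: the lever on its right side (hinge axis along y at x -15, y -28, z 63 mm), the test button at x -20, y +28 mm, and the guard that slides along x in the line of the button. It and the narrow box can stand either way round, left or right
- wide_box_tip (a point): centre of the crossbar at the end of the wide box's lever: a round black bar 10 mm in diameter and 40 mm long along the box's y, on a round stem 8 mm thick, 58 mm from the hinge axis. Upright when the lever is up; fallen, it leans to the box's front (-x) and lies about 45 mm in front of the hinge and 36 mm above it
- wide_box_lever (a joint): its angle, rad: 0 to 0.02 = up on its catch, which cannot be forced; 0.90 = fallen forward (stop); -0.10 = rear stop. To catch it must swing past upright (-0.02 or less), else it falls again. Lifting takes 2 to 5 N at the bar along its arc; a finger pushing from the front must rise with the bar or it may bind. No catch while the button is held; the button dips by itself as the lever passes
- wide_box_button_top (a point): centre of the top face of the wide box's round black test button, 20 mm in diameter, 10 mm proud of the box's top when not pressed; it is pressed straight down
- wide_box_button (a joint): travel of the wide box's test button, m: 0 = up, 0.007 = fully down (about 4 N); the lever is let go at 0.003 to 0.005. It springs back when released
- wide_box_ridge (a point): middle of the upright grip ridge of the wide box's guard: 10 mm (x) x 34 mm (y), standing 16 mm above the guard's roof, its top 34 mm above the box's top. The guard is a grey hood 40 x 38 mm, its roof 18 mm above the box's top, with the ridge along its rear edge (15 mm behind the middle of the hood)
- wide_box_guard (a joint): travel of the wide box's guard, m: 0 = fully back (button free), 0.050 = fully forward over the button (stop). It slides along the box's -x with about 1 to 2 N and stays where it is left
- narrow_box: the narrow breaker box, the same in kind but 92 mm wide in y, and its lever ends in a ball of 18 mm; not to be operated. Fixed; origin and axes as for the wide box; its lever at y -20 mm, its button at y +22 mm
- narrow_box_lever (a joint): angle of the narrow box's lever, rad: 0 = up and caught, 0.90 = fallen
- narrow_box_guard (a joint): travel of the narrow box's guard, m: 0 = fully back, 0.050 = over its button
- vial: glass vial with a black cap, 27 mm across, 59 mm tall; a bystander, origin at the centre of its underside
- tape_roll: white thread-tape roll, 52 mm across, 13 mm high; a bystander, origin at the centre of its underside
- cutter: tube cutter, 89 mm long, 18 mm high; a bystander, origin at the centre of its underside
- pen_marker: marker pen, 136 mm long, lying; a bystander, origin at the centre of its underside
- beaker: plastic beaker, 54 mm across, 70 mm tall; a bystander, origin at the centre of its underside
- dish: small covered dish, 59 mm across, 13 mm high; a bystander, origin at the centre of its underside
- narrow_box_ridge (a point): middle of the grip ridge of the narrow box's guard, built as the wide box's; not to be shifted

How it is judged:
On the way, in this order (a step that is already met when the one before it is completed fails the run):
1. the wide box's lever has dropped, its guard still back (value of joint wide_box_lever above 0.8 rad and value of joint wide_box_guard below 0.03 m), for 0.1 s.
2. the wide box's lever is up and held, the button out (value of joint wide_box_lever below 0.06 rad and value of joint wide_box_button below 0.001 m and value of joint wide_box_guard below 0.03 m), for 0.2 s.
3. the wide box's guard is fully home over the button (value of joint wide_box_guard above 0.046 m), for 0.2 s.
At the end, for the whole second after the job is handed in: the wide box's lever stands up on its catch (not more than 0.06 rad forward of upright), its button is out (within 1 mm), its guard is over the button (within 4 mm of its stop), and the narrow box's lever is still up (value of joint each of wide_box_lever, narrow_box_lever below 0.06 rad and value of joint wide_box_button below 0.001 m and value of joint wide_box_guard above 0.046 m); the robot touches nothing.
It fails at once if the narrow box's lever drops (value of joint narrow_box_lever above 0.3 rad).
It fails at once if the narrow box's guard is shifted by more than 12 mm (distance of narrow_box_ridge from where it was at the start of the episode above 0.012 m).
It fails at once if a bystander is shifted by more than 40 mm (distance of any of vial, tape_roll, cutter, pen_marker, beaker, dish from where it was at the start of the episode above 0.04 m).
It also fails if it takes over 51 s, if anything falls off the work surface, if the arm or the gripper's body presses on something with over 40 N, if the wrist force passes 120 N, or if a joint passes its speed limit or range.

## Robot

A 6-joint arm with a two-finger parallel gripper is mounted at the origin on a cart in front of the work surface, level with it; the furniture and walls round the work are solid. World frame = base frame: x ahead of the robot, y to its left, z up, the work surface at z = 0. Lengths are in m, angles in rad, forces in N, time in s.
With the tool pointing down it reaches from about 0.35 to 0.95 m from the base axis. Payload 17.4 kg.
Tool frame: the origin (TCP) lies midway between the tips of the shut fingers; the grasp point (between the pads) lies 19 mm behind it (env.pinch_z is the distance from the TCP to the grasp point, in m); z points along the fingers, y is the line along which they close (so a half turn about z gives the same grasp; the last joint's range is limited). The gripper opens to 93 mm and grips with 3 to 60 N. Pads are 15 mm wide; open, the fingers measure 128 mm over their backs; the gripper's body (75 mm by 188 mm) begins 65 mm behind the grasp point.
Start: joints at [1.247, 0.116, 1.442, -0, 1.584, -0.038], TCP at [0.19, 0.648, 0.219] pointing down, gripper open.
Joint ranges: [-2.83, 2.83], [-0.83, 2.19], [0.07, 2.5], [-1.14, 4.28], [0.01, 3], [-2.97, 2.97]. Speed limits (rad/s): [1.89, 1.89, 2.22, 3.14, 3.14, 3.14].

## Interface

Orientations are given as a rotation vector (axis times angle).
In Python, from workcell import env, read_camera gives the robot as it stands.
- The arm moves only by the shell command python3 -m handwheel 'ROWS' [OPENING] [FORCE]. ROWS is JSON, a list that holds one entry, the list of rows, each a list of 6 numbers: the shift along the world's x, y, z in cm, then the turn, a rotation vector about the world's x, y, z in rad. A call has 1 to 20 rows; each row shifts and turns the commanded pose from where the row before left it; what a row does not reach is not made up. A row lasts 1/10 s, in which the tool goes at most 50 mm and 8.59 degrees, less where a joint would pass 70% of its speed; a pose out of reach is approached as far as the arm can. A call with a gripper value outside its range is refused whole. OPENING is the opening, from 0 (shut) to 1 (fully open), set as the call begins (- or left out, the last holds). The fingers move at their own pace and stop on an object; FORCE is the grip in N (left out, the last holds). Time passes only in rows, so rows that do not move let the fingers close. It gives the time, the measured TCP pose, the force, the opening and the grip force at its end, in the units of the state.
- env.get_state(): the state, without advancing time (a new reading comes with each control period).
- read_camera(name): name is "scene" or "top" or "wrist"; returns a dict with "image" (480x640x3 uint8, red, green, blue), "z_map" (480x640 float32, m along the optical axis (not along the pixel's ray), 0 where there is no reading), "fov_y" (degrees; the focal length in pixels is half the picture's height over the tangent of half this angle, whatever the lens; pixels are square), "cx", "cy" (the principal point, pixels), "dist" ([k1, k2, p1, p2, k3] as OpenCV has them; the pictures are not rectified), "R" (3x3) and "t" (3): a world point X has camera coordinates R X + t; the wrist camera has in their place "T_tool_cam" (4x4, takes a point from camera to tool coordinates, whose origin is the TCP and whose axes are the flange's). Camera axes: x right, y down, z forward; pixel columns grow to the right and rows downward; lengths in m; the calibration is good to about 2 mm. A picture is of the moment at which its call begins: read the wrist's pose just before it.
- env.hand_in(): hands the job in; it is judged then, once.
The state is a dict: "time_s": time; "joint_pos": joint angles; "qd": joint speeds; "effort": joint torques, N m; "position": TCP position; "tcp_rot": TCP orientation; "force": force on the tool from outside, world axes, zero at the start; "ft_torque": the same for the moment, N m; "width": finger opening in m; "finger_force": force on a finger pad.
Only numpy, scipy, OpenCV 4.12 (cv2) and the standard library are available. Lean on these libraries where they do the work, as an engineer would, in place of code of your own. Each camera call takes 0.05 s, during which the arm holds its last target. There are 200 camera calls.

## Working session

There is one attempt and no reset: what is moved stays moved. The work goes in short steps, Python scripts to look and compute and a shell command to move; the robot and the scene stay as the last step left them, time stands still between calls to the robot, and variables do not carry over. Pictures are saved under pics/ and viewed, at most 10 in all, crops included, and the job is handed in when it is done.

```bash
ls; mkdir -p pics; cat > h.py <<'E'
import numpy as np,cv2
from workcell import env, read_camera
def save(n,f,c=None):
    im=c['image'][:,:,::-1]; cv2.imwrite('pics/'+f,im)
def K(c):
    f=240/np.tan(np.radians(c['fov_y'])/2); return np.array([[f,0,c['cx']],[0,f,c['cy']],[0,0,1]])
def pts(c,uv,z=None,R=None,t=None):
    # uv Nx2; world points from z_map (median 3x3), or on plane z
    R=c['R'] if R is None else R; t=c['t'] if t is None else t
    R=np.array(R);t=np.array(t)
    uv=np.array(uv,float).reshape(-1,2)
    n=cv2.undistortPoints(uv.reshape(-1,1,2),K(c),np.array(c['dist'])).reshape(-1,2)
    d=np.c_[n,np.ones(len(n))]
    if z is None:
        zz=c['z_map'][np.round(uv[:,1]).astype(int),np.round(uv[:,0]).astype(int)]
        return (d*zz[:,None]-t)@R
    o=-R.T@t; w=d@R
    return o+w*((z-o[2])/w[:,2])[:,None]
E
python3 - <<'E'
from h import *
for n in('scene','top'):
    c=read_camera(n); save(n,n+'1.png',c); np.save(n+'.npy',c,allow_pickle=True)
print(env.get_state())
E
```

```text
pics
{'time_s': 0.1, 'joint_pos': array([ 1.24720665e+00,  1.16424309e-01,  1.44222148e+00, -4.51379900e-06,
        1.58400754e+00, -3.78182668e-02]), 'qd': array([ 2.28153541e-03, -1.90139122e-03,  3.37406518e-05, -6.45299122e-04,
       -1.50390621e-03,  1.19770866e-03]), 'effort': array([ 1.84722303e-03, -7.22897887e+01, -6.23864150e+01,  7.82436552e-02,
        2.25975236e-02, -8.16230590e-05]), 'position': array([0.19024023, 0.64743258, 0.21797396]), 'tcp_rot': array([-4.47336311e-01, -3.10939256e+00,  1.64015758e-03]), 'force': array([-0.16451383, -0.60521346, -0.13775794]), 'ft_torque': array([ 0.02014894,  0.04934568, -0.02910389]), 'finger_force': 0.0, 'width': 0.09338357171475713}
```

View pics/scene1.png

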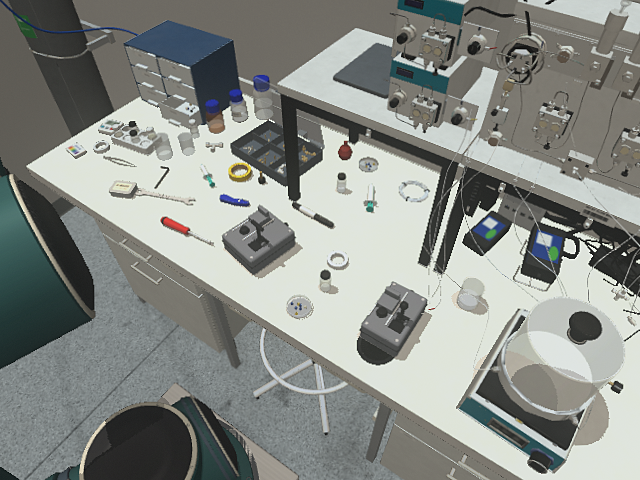

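View pics/top1.png

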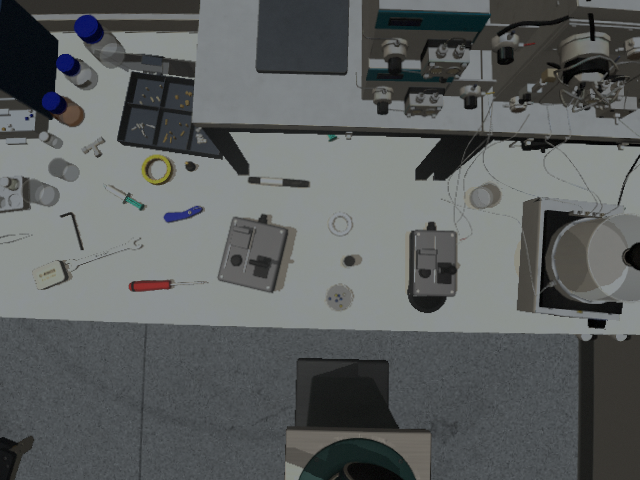

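The scene view shows the wide box at about (258,238) and the narrow one at (393,318). In the top view they are at about (256,254) and (433,262). The wide box is the left one. The lever looks upright at top-view (266,268), the button is near (237,260) and the guard near (241,238).

```bash
python3 - <<'E'
from h import *
c=np.load('top.npy',allow_pickle=True).item()
im=c['image'][200:310,205:305,::-1]
cv2.imwrite('pics/crop.png',cv2.resize(im,None,fx=5,fy=5,interpolation=cv2.INTER_CUBIC))
vv,uu=np.mgrid[0:480,0:640]; uv=np.c_[uu.ravel(),vv.ravel()]
P=pts(c,uv).reshape(480,640,3); print('cam',-np.array(c['R']).T@np.array(c['t']))
s=np.zeros((480,640),bool); s[205:300,205:305]=1
m=s&(abs(P[...,2]-.06)<.006)
print('table',np.median(P[300:318,100:120,2]), m.sum())
q=P[m][:,:2]; r=cv2.minAreaRect(q.astype(np.float32)); print(r, cv2.boxPoints(r))
for lo,hi in((.067,.073),(.074,.082),(.088,.1),(.1,.14)):
    k=s&(P[...,2]>lo)&(P[...,2]<hi); print(lo,k.sum(),np.median(P[k],0), uu[k].mean(),vv[k].mean(), cv2.minAreaRect(P[k][:,:2].astype(np.float32)))
s2=np.zeros((480,640),bool); s2[215:300,400:465]=1
k=s2&(P[...,2]>.05); print('narrow',P[k].min(0),P[k].max(0))
for n,(u,v) in dict(vial=(351,261),dish=(340,297),pen=(278,182),cutter=(183,214),shelf=(230,150),post=(240,165),tape=(341,224)).items(): print(n,P[v,u])
E
```

```text
cam [0.47538376 0.08996967 1.0543773 ]
table 0.0003305458390737907 3058
((0.5278985500335693, 0.23876866698265076), (0.1186918392777443, 0.1381128877401352), 78.16170501708984) [[0.44813606 0.19485196]
 [0.5833114  0.16651806]
 [0.607661   0.28268537]
 [0.47248572 0.31101927]]
0.067 83 [0.51547048 0.26669989 0.07005854] 240.49397590361446 257.4578313253012 ((0.5209453701972961, 0.24551081657409668), (0.0812484472990036, 0.06599890440702438), 32.83253860473633)
0.074 240 [0.55680694 0.26087165 0.07835309] 239.82916666666668 239.16666666666666 ((0.5463336706161499, 0.26371216773986816), (0.03676391765475273, 0.06323392689228058), 78.50946807861328)
0.088 77 [0.57414689 0.25708064 0.09399497] 240.7792207792208 229.71428571428572 ((0.5748339891433716, 0.25720328092575073), (0.031560108065605164, 0.009679432027041912), 77.94586181640625)
0.1 101 [0.50680133 0.21489057 0.12526667] 258.41584158415844 262.8811881188119 ((0.5070672035217285, 0.2150319665670395), (0.03870698809623718, 0.009872015565633774), 78.63878631591797)
narrow [ 0.44976689 -0.21233663  0.05005917] [0.61898496 0.08996967 1.0543773 ]
vial [0.51829389 0.02863367 0.05979055]
dish [0.440816   0.04800485 0.00994465]
pen [0.69200536 0.19240215 0.01554255]
cutter [0.6143074  0.40096714 0.01734926]
shelf [0.70939793 0.26382332 0.20791041]
post [0.7105261  0.2656164  0.08974158]
tape [ 0.60361643  0.04904536 -0.00260111]
```

View pics/crop.png

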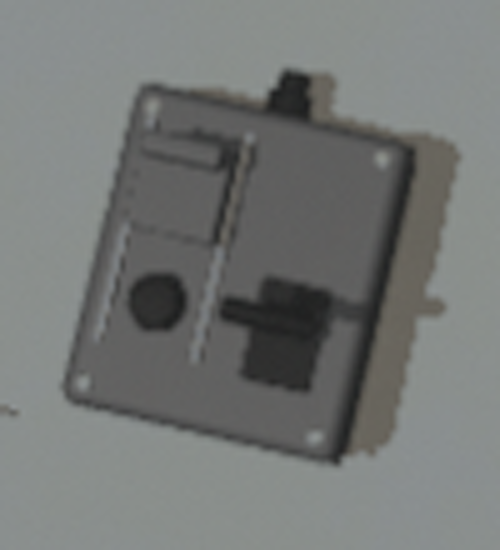

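The crop shows the button at about (157,300), the guard ridge at (182,152) and the lever crossbar at (270,313). The measured points fit a box at (0.528, 0.239) with yaw −0.207: the ridge, tip and button all agree within 2–3 mm. I'm moving above the button with the fingers shut.

```bash
python3 -m handwheel '[[[2.7,-3.1,0,0,0,0.02],[2.7,-3.1,0,0,0,0.02],[2.7,-3.2,0,0,0,0.02],[2.7,-3.2,0,0,0,0.02],[2.7,-3.1,0,0,0,0],[2.7,-3.1,0,0,0,0],[2.7,-3.2,0,0,0,0],[2.7,-3.2,0,0,0,0],[2.7,-3.1,0,0,0,0],[2.7,-3.1,0,0,0,0],[2.7,-3.2,0,0,0,0],[2.7,-3.2,0,0,0,0],[0,0,-2,0,0,0],[0,0,-2,0,0,0],[0,0,-1,0,0,0],[0,0,0,0,0,0],[0,0,0,0,0,0]]]' 0 20
cat > look.py <<'E'
from h import *
import sys
from scipy.spatial.transform import Rotation as Ro
def wrist():
    s=env.get_state(); c=read_camera('wrist')
    T=np.eye(4);T[:3,:3]=Ro.from_rotvec(s['tcp_rot']).as_matrix();T[:3,3]=s['position']
    W=T@np.array(c['T_tool_cam']); c['R']=W[:3,:3].T; c['t']=-W[:3,:3].T@W[:3,3]
    return s,c
O=np.array([.528,.2388,0]);a=-.207;B=np.array([[np.cos(a),-np.sin(a),0],[np.sin(a),np.cos(a),0],[0,0,1]])
loc=lambda p:(np.array(p)-O)@B
if __name__=='__main__':
    s,c=wrist(); save('w',sys.argv[1],c)
    print('tcp local mm',(loc(s['position'])*1000).round(1),'force',s['force'].round(2), s['tcp_rot'])
    vv,uu=np.mgrid[0:480,0:640]
    P=loc(pts(c,np.c_[uu.ravel(),vv.ravel()])).reshape(480,640,3)*1000
    P[c['z_map']==0]=np.nan
    np.save('P.npy',P)
    # bands (local region) : dark button, ridge, tip
    def rep(n,x0,x1,y0,y1,z0,z1):
        k=(P[...,0]>x0)&(P[...,0]<x1)&(P[...,1]>y0)&(P[...,1]<y1)&(P[...,2]>z0)&(P[...,2]<z1)
        if k.sum()>20: print(n,k.sum(),'lo',np.percentile(P[k],2,0).round(1),'hi',np.percentile(P[k],98,0).round(1),'mid px',uu[k].mean().round(),vv[k].mean().round())
        else: print(n,'none')
    rep('button',-45,0,10,45,65,75); rep('ridge',-30,60,5,50,85,100); rep('hood',-45,60,5,50,75,82); rep('bar',-85,10,-55,0,92,135)
E
python3 look.py w1.png
```

```text
time_s: 1.8
position: [0.5143, 0.2699, 0.1693]
tcp_rot: [0.322, 3.125, 0.0]
force: [-0.0, 0.1, -0.6]
width: 0.0
finger_force: 0.0
tcp local mm [-19.8  27.6 169.3] force [-0.03  0.1  -0.59] [3.21985115e-01 3.12471265e+00 3.11716665e-04]
button 425 lo [-29.8  21.2  66.4] hi [-12.5  38.6  70.4] mid px 324.0 236.0
ridge none
hood 288 lo [ 7.7 11.9 75.2] hi [14.6 48.7 78.2] mid px 325.0 275.0
bar 940 lo [-21.3 -44.9  95.8] hi [-12.7  -6.7 125.9] mid px 244.0 263.0
```

Close-range points agree within 2 mm. Pressing.

```bash
python3 -m handwheel '[[[0,0.1,-4,0,0,0],[0,0,-3,0,0,0],[0,0,-2.2,0,0,0],[0,0,-0.3,0,0,0],[0,0,-0.3,0,0,0],[0,0,-0.2,0,0,0],[0,0,-0.2,0,0,0],[0,0,0,0,0,0],[0,0,0,0,0,0]]]'
```

```text
time_s: 2.75
position: [0.5145, 0.2707, 0.0672]
tcp_rot: [0.323, 3.124, 0.001]
force: [-1.0, -0.2, 1.9]
width: 0.0005
finger_force: 1.1
```

```bash
python3 -m handwheel '[[[0,0,-0.2,0,0,0],[0,0,-0.1,0,0,0],[0,0,0,0,0,0],[0,0,0,0,0,0]]]'
```

```text
time_s: 3.15
position: [0.5145, 0.2708, 0.0639]
tcp_rot: [0.323, 3.124, 0.001]
force: [1.6, 0.7, 3.8]
width: 0.0003
finger_force: 1.8
```

```bash
python3 -m handwheel '[[[0,0,2,0,0,0],[0,0,4,0,0,0],[0,0,4,0,0,0],[-3,-1.3,0,0,0,0],[-3,-1.3,0,0,0,0],[-3,-1.2,0,0,0,0],[0,0,0,0,0,0],[0,0,0,0,0,0]]]'; python3 look.py w2.png
```

```text
time_s: 3.95
position: [0.4241, 0.2325, 0.1638]
tcp_rot: [0.323, 3.124, 0.0]
force: [0.3, 0.3, -0.6]
width: 0.0005
finger_force: 0.0
tcp local mm [-100.4  -27.5  163.8] force [ 0.28  0.32 -0.56] [3.22592206e-01 3.12445128e+00 4.59784610e-04]
button 96 lo [-30.3  21.8  65.2] hi [-25.7  37.8  69.9] mid px 386.0 318.0
ridge none
hood none
bar none
```

View pics/w2.png

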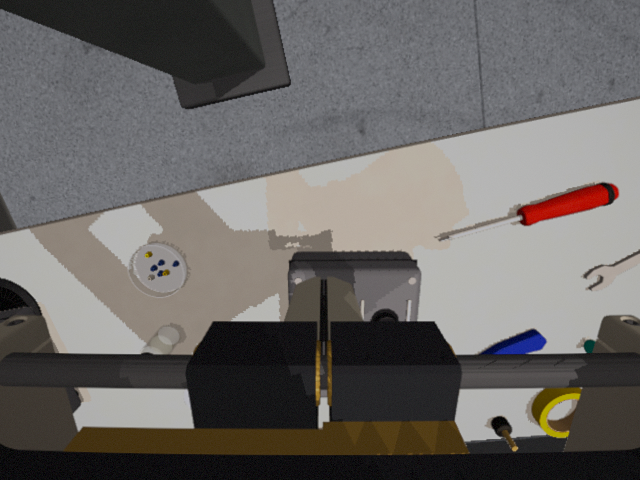

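The wrist view has the black fingers at (190–460, 320–430) hiding the lever. I'll check the lever with the scene and top cameras.

```bash
cat > lev.py <<'E'
from look import *
for n in('scene','top'):
    c=read_camera(n); vv,uu=np.mgrid[0:480,0:640]
    P=loc(pts(c,np.c_[uu.ravel(),vv.ravel()])).reshape(480,640,3)*1000
    for m,x0,x1,y0,y1,z0,z1 in(('bar',-75,5,-52,-2,90,135),('ridge',-20,60,10,46,85,99),('button',-35,-5,14,42,64,73)):
        k=(P[...,0]>x0)&(P[...,0]<x1)&(P[...,1]>y0)&(P[...,1]<y1)&(P[...,2]>z0)&(P[...,2]<z1)
        if k.sum()>5: print(n,m,k.sum(),np.percentile(P[k],5,0).round(1),np.percentile(P[k],95,0).round(1),uu[k].mean().round(),vv[k].mean().round())
    im=c['image'][:,:,::-1]
    if n=='scene' and len(sys.argv)>1: cv2.imwrite('pics/'+sys.argv[1],cv2.resize(im[180:300,190:330],None,fx=4,fy=4))
E
python3 lev.py s2.png
```

```text
scene bar 74 [-66.5 -46.5  94.2] [-51.8 -10.6 105.4] 243.0 241.0
scene ridge 52 [36.8 13.2 85.8] [45.1 43.  93.9] 263.0 209.0
scene button 35 [-31.3  20.1  64.5] [-14.5  32.8  70.8] 244.0 229.0
top bar 15 [-60.7 -47.1  91.9] [-43.2 -27.7 104.4] 261.0 284.0
top ridge 82 [37.4 13.1 90.3] [46.6 41.9 97.6] 241.0 230.0
top button 25 [-18.1  20.7  64.3] [-9.8 35.7 72.2] 236.0 257.0
```

View pics/s2.png

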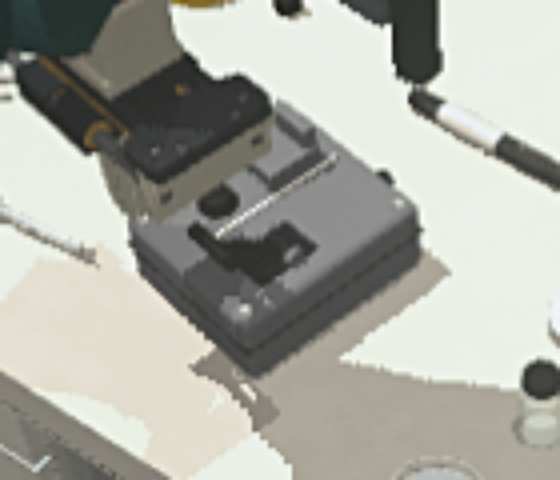

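The crop shows the lever fallen, with its crossbar at about (225,250). Measured bar is x≈−60, z≈100 mm, as expected. I'm going down in front of it and approaching.

```bash
python3 -m handwheel '[[[0,0,-4,0,0,0],[0,0,-3.9,0,0,0],[0,0,0,0,0,0],[1,-0.2,0,0,0,0],[1,-0.2,0,0,0,0],[0.4,-0.1,0,0,0,0],[0,0,0,0,0,0],[0,0,0,0,0,0]]]';python3 -m handwheel '[[[0.2,-0.04,0,0,0,0],[0.2,-0.04,0,0,0,0],[0,0,0,0,0,0],[0,0,0,0,0,0]]]'
```

```text
time_s: 4.9
position: [0.4492, 0.2277, 0.0858]
tcp_rot: [0.323, 3.124, 0.001]
force: [-0.2, 0.8, 0.8]
width: 0.0003
finger_force: 0.0
time_s: 5.3
position: [0.4502, 0.2277, 0.0859]
tcp_rot: [-0.321, -3.12, -0.001]
force: [-32.7, 3.4, 22.5]
width: 0.0004
finger_force: 16.2
```

```bash
python3 -m handwheel '[[[-0.3,0.06,0,0,0,0],[0,0,-0.3,0,0,0],[0,0,0,0,0,0]]]';python3 -m handwheel '[[[0.15,-0.03,0.3,0,0,0],[0.2,-0.04,0.3,0,0,0],[0.3,-0.06,0.32,0,0,0],[0.33,-0.07,0.28,0,0,0],[0,0,0,0,0,0]]]'
```

```text
time_s: 5.6
position: [0.4494, 0.2275, 0.0816]
tcp_rot: [0.322, 3.125, 0.0]
force: [-3.1, 1.5, 1.9]
width: 0.0002
finger_force: 1.9
time_s: 6.1
position: [0.4597, 0.2253, 0.0943]
tcp_rot: [0.323, 3.125, 0.0]
force: [-4.4, 1.1, 3.1]
width: 0.0006
finger_force: 2.2
```

```bash
python3 -m handwheel '[[[0.35,-0.07,0.24,0,0,0],[0.35,-0.07,0.23,0,0,0],[0.39,-0.08,0.18,0,0,0],[0.39,-0.08,0.18,0,0,0],[0.41,-0.09,0.12,0,0,0],[0.41,-0.09,0.11,0,0,0],[0,0,0,0,0,0]]]';python3 -m handwheel '[[[0.42,-0.09,0.07,0,0,0],[0.42,-0.09,0.04,0,0,0],[0.3,-0.06,0.02,0,0,0],[0.25,-0.05,0,0,0,0],[0,0,0,0,0,0]]]'
```

```text
time_s: 6.8
position: [0.4826, 0.2205, 0.1042]
tcp_rot: [0.323, 3.125, -0.0]
force: [-2.7, 0.9, 1.8]
width: 0.0002
finger_force: 1.2
time_s: 7.3
position: [0.4963, 0.2176, 0.1055]
tcp_rot: [-0.323, -3.125, 0.0]
force: [-2.2, -0.4, 2.5]
width: 0.0009
finger_force: 0.9
```

```bash
python3 -m handwheel '[[[0.15,-0.03,0,0,0,0],[0.1,-0.02,0,0,0,0],[0,0,0,0,0,0]]]'
```

```text
time_s: 7.6
position: [0.4985, 0.2172, 0.1055]
tcp_rot: [-0.323, -3.125, 0.0]
force: [-1.9, 0.6, 1.7]
width: 0.0002
finger_force: 0.9
```

```bash
python3 -m handwheel '[[[0.1,-0.02,0,0,0,0],[0,0,0,0,0,0],[-0.3,0.06,0,0,0,0],[-0.5,0.1,0,0,0,0],[-1,0.2,0,0,0,0],[-2,0.4,0,0,0,0],[-2,0.4,2,0,0,0],[0,0,4,0,0,0],[0,0,0,0,0,0],[0,0,0,0,0,0]]]'; python3 lev.py; python3 -c "
from look import *; print(loc(env.get_state()['position']))"
```

```text
time_s: 8.6
position: [0.4414, 0.2289, 0.1663]
tcp_rot: [0.322, 3.123, 0.002]
force: [-0.3, -0.2, 0.4]
width: -0.0001
finger_force: 0.0
scene bar 84 [-22.7 -45.6  95. ] [-14.3 -12.4 125.8] 257.0 227.0
scene ridge 22 [35.9 10.2 86.1] [45.1 22.5 94.7] 266.0 212.0
scene button 40 [-29.8  20.3  65.6] [-14.   34.1  70.6] 244.0 228.0
top bar 46 [-19.8 -46.5 121.3] [-10.9 -28.6 127.6] 264.0 264.0
top ridge 81 [37.5 12.6 89.4] [46.4 41.9 96.4] 241.0 230.0
[-0.08302359 -0.02794582  0.16460598]
```

Lever is up and the button is out. Checking shelf clearance before going behind the guard.

```bash
python3 - <<'E'
from h import *
c=np.load('top.npy',allow_pickle=True).item()
vv,uu=np.mgrid[0:480,0:640]; P=pts(c,np.c_[uu.ravel(),vv.ravel()]).reshape(480,640,3)
k=(P[...,2]>.15)&(P[...,2]<.6)&(P[...,1]>.1)&(P[...,1]<.4)&(P[...,0]>.5)&(c['z_map']>0)
print(np.percentile(P[k],[0.2,5,50,99],0).round(3))
E
```

```text
[[0.708 0.1   0.156]
 [0.71  0.11  0.319]
 [0.796 0.2   0.361]
 [0.907 0.35  0.373]]
```

```bash
python3 -m handwheel '[[[3.05,0.5,0,0,0,0],[3.05,0.5,0,0,0,0],[3.05,0.5,0,0,0,0],[3.05,0.5,0,0,0,0],[3.05,0.5,0,0,0,0],[0,0,0,0,0,0],[0,0,-3,0,0,0],[0,0,-3,0,0,0],[0,0,-2.4,0,0,0],[0,0,0,0,0,0],[0,0,0,0,0,0]]]';python3 -c "
from look import *; print(loc(env.get_state()['position']))"
```

```text
time_s: 9.8
position: [0.5935, 0.2535, 0.0815]
tcp_rot: [-0.323, -3.124, 0.001]
force: [0.6, 0.1, 1.0]
width: 0.0005
finger_force: 0.0
[0.06112233 0.02784886 0.08148086]
```

```bash
python3 -m handwheel '[[[-0.49,0.1,0,0,0,0],[-0.49,0.1,0,0,0,0],[-0.49,0.1,0,0,0,0],[-0.49,0.11,0,0,0,0],[-0.49,0.1,0,0,0,0],[-0.49,0.1,0,0,0,0],[-0.49,0.1,0,0,0,0],[-0.49,0.11,0,0,0,0],[-0.49,0.1,0,0,0,0],[-0.49,0.1,0,0,0,0],[-0.25,0.05,0,0,0,0],[0,0,0,0,0,0]]]';python3 -c "
from look import *; print(loc(env.get_state()['position']))"
```

```text
time_s: 11.0
position: [0.5424, 0.2643, 0.0816]
tcp_rot: [0.322, 3.125, -0.0]
force: [1.8, -0.3, 0.1]
width: 0.0005
finger_force: 0.6
[0.00879768 0.02794369 0.08158598]
```

```bash
python3 -m handwheel '[[[-0.2,0.04,0,0,0,0],[-0.15,0.03,0,0,0,0],[-0.1,0.02,0,0,0,0],[0,0,0,0,0,0]]]';python3 -c "
from look import *; print(loc(env.get_state()['position']))"
```

```text
time_s: 11.4
position: [0.5414, 0.2645, 0.0821]
tcp_rot: [0.323, 3.117, 0.001]
force: [31.0, -3.6, -9.3]
width: 0.0008
finger_force: 15.4
[0.0077851  0.02788596 0.0821254 ]
```

The guard is at its stop: stiff, 31 N. Retreating and verifying.

```bash
python3 -m handwheel '[[[0.5,-0.1,0,0,0,0],[1,-0.2,0,0,0,0],[0,0,3,0,0,0],[0,0,4,0,0,0],[0,0,4,0,0,0],[-2,4,1,0,0,0],[-2,4,1,0,0,0],[-2,4,0,0,0,0],[-2,4,0,0,0,0],[0,0,0,0,0,0],[0,0,0,0,0,0]]]'; python3 lev.py s3.png
```

```text
time_s: 12.5
position: [0.4727, 0.4228, 0.2111]
tcp_rot: [-0.32, -3.124, 0.001]
force: [-0.6, -1.2, 0.3]
width: 0.0004
finger_force: 0.0
scene bar 87 [-22.4 -46.1  94.8] [-13.9 -10.7 126.3] 257.0 226.0
scene ridge 52 [-12.   13.3  85.6] [-3.5 43.6 94.5] 247.0 219.0
top bar 101 [-20.  -45.7 121.3] [-11.3 -10.8 127.4] 258.0 263.0
top ridge 83 [-8.4 10.8 90.2] [ 0.5 41.9 96.6] 236.0 252.0
```

View pics/s3.png

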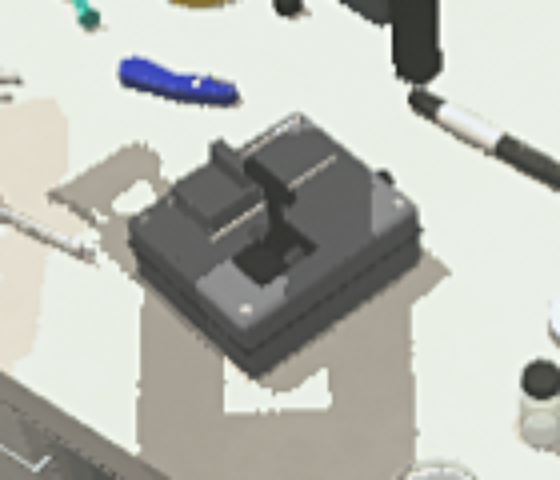

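The crop shows the lever upright at about (270,200) and the guard forward over the button, with its ridge at about (235,160). A centroid comparison should give the guard travel more precisely.

```bash
python3 - <<'E'
from look import *
vv,uu=np.mgrid[0:480,0:640]
def f(c):
    P=loc(pts(c,np.c_[uu.ravel(),vv.ravel()])).reshape(480,640,3)*1000
    for z0,z1 in((88,99),(75,82)):
        k=(P[...,0]>-60)&(P[...,0]<65)&(P[...,1]>8)&(P[...,1]<48)&(P[...,2]>z0)&(P[...,2]<z1)
        print(z0,k.sum(),P[k].mean(0).round(2),np.percentile(P[k][:,0],[2,98]).round(1))
for n in('scene','top'):
    print(n); f(np.load(n+'.npy',allow_pickle=True).item()); f(read_camera(n))
E
```

```text
scene
88 45 [40.76 27.78 92.12] [36.2 46.2]
75 133 [23.92 27.64 77.26] [ 7.3 41.7]
88 42 [-7.92 29.44 92.29] [-12.4  -2.8]
75 152 [-25.09  26.83  77.13] [-41.5  -6.6]
top
88 77 [41.9  27.6  94.14] [37.4 46.8]
75 233 [23.35 27.75 78.34] [ 9.8 38.5]
88 83 [-3.96 26.63 94.18] [-8.7  0.8]
75 261 [-23.32  26.62  78.35] [-38.2  -4.8]
```

```bash
python3 -m handwheel '[[[2,-3.3,0,0,0,0],[2,-3.3,0,0,0,0],[2,-3.3,0,0,0,0],[2,-3.3,0,0,0,0],[2,-3.3,0,0,0,0],[0,0,0,0,0,0],[0,0,0,0,0,0]]]'; python3 look.py w4.png; python3 - <<'E'
import numpy as np
P=np.load('P.npy')
# front edge of the box top, and guard/ridge extents
k=(abs(P[...,2]-59)<5)&(P[...,0]<-45)&(P[...,0]>-90)&(abs(P[...,1]-20)<25)
print('front edge x',np.percentile(P[k][:,0],[1,3,10]))
for z0,z1 in((88,99),(74,83)):
    k=(P[...,0]>-60)&(P[...,0]<15)&(P[...,1]>8)&(P[...,1]<50)&(P[...,2]>z0)&(P[...,2]<z1)
    print(z0,k.sum(),P[k].mean(0),np.percentile(P[k][:,0],[1,99]))
k=(P[...,0]>-40)&(P[...,0]<15)&(P[...,1]>-55)&(P[...,1]<0)&(P[...,2]>119)&(P[...,2]<130)
print('bar',k.sum(),P[k].mean(0),np.percentile(P[k][:,0],[1,99]))
E
```

```text
time_s: 13.4
position: [0.5735, 0.2559, 0.2115]
tcp_rot: [-0.327, -3.124, -0.0]
force: [-0.8, -0.2, -0.2]
width: 0.0001
finger_force: 0.0
tcp local mm [ 41.   26.1 211.5] force [-0.76 -0.22 -0.22] [-3.26851099e-01 -3.12433429e+00 -2.24608790e-04]
button none
ridge 485 lo [-10.5  13.8  85.8] hi [-1.1 45.8 94.5] mid px 327.0 178.0
hood 1542 lo [-39.5  11.5  75.6] hi [-9.5 48.1 78.7] mid px 326.0 155.0
bar 682 lo [-21.1 -44.9 120.8] hi [-12.2  -6.4 126. ] mid px 253.0 169.0
front edge x [-69.74214375 -68.79424348 -66.95820622]
88 474 [-5.87100391 30.07611041 92.84127188] [-10.42093891  -1.11706784]
74 1546 [-24.71635283  29.67702705  77.17259889] [-39.48130462  -5.76708648]
bar 675 [-16.70819317 -25.43697489 123.98775856] [-21.09284766 -12.16809919]
```

View pics/w4.png

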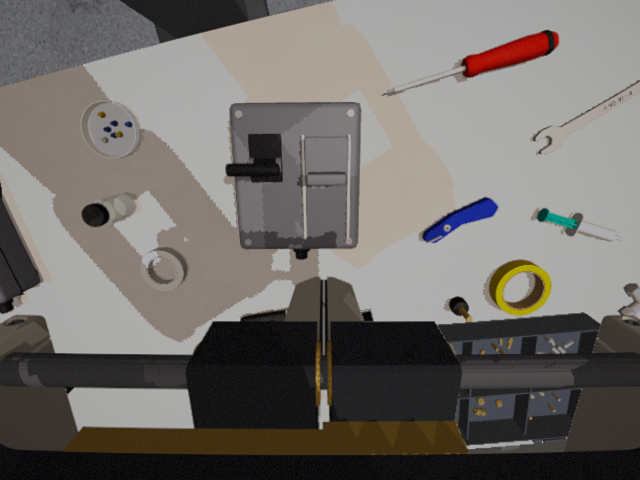

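The wrist view shows the hood at (305–350, 136–180), covering the button, and the lever bar at (253,170). Travel reads 46–49 mm, which is marginal. The stop I felt may have been the wide finger block against the crossbar. I'll push again further left and higher, away from the lever.

```bash
python3 -m handwheel '[[[-1.3,1.6,0,0,0,0],[0,0,-4,0,0,0],[0,0,-4,0,0,0],[0,0,-4,0,0,0],[0,0,-0.6,0,0,0],[0,0,0,0,0,0],[-0.5,0.1,0,0,0,0],[-0.5,0.1,0,0,0,0],[-0.3,0.06,0,0,0,0],[0,0,0,0,0,0],[0,0,0,0,0,0]]]';python3 -c "
from look import *; s=env.get_state();print(loc(s['position']),s['ft_torque'])"
```

```text
time_s: 14.55
position: [0.5471, 0.2759, 0.0861]
tcp_rot: [0.322, 3.124, 0.001]
force: [0.0, 0.1, -0.0]
width: 0.0006
finger_force: 0.0
[0.01105596 0.04025542 0.08610029] [-0.02547788 -0.05100196  0.02348279]
```

```bash
python3 -m handwheel '[[[-0.2,0.04,0,0,0,0],[0,0,0,0,0,0],[0,0,0,0,0,0]]]';python3 -c "
from look import *; s=env.get_state();print(loc(s['position']),s['ft_torque'])"
```

```text
time_s: 14.85
position: [0.545, 0.2762, 0.0855]
tcp_rot: [-0.323, -3.125, 0.0]
force: [-0.0, -0.6, 0.7]
width: 0.0007
finger_force: 0.0
[0.00895252 0.04010475 0.08552169] [-0.01935353 -0.0032294   0.01445314]
```

```bash
python3 -m handwheel '[[[-0.2,0.04,0,0,0,0],[-0.1,0.02,0,0,0,0],[0,0,0,0,0,0],[0,0,0,0,0,0]]]';python3 -c "
from look import *; s=env.get_state();print(loc(s['position']),s['ft_torque'])"; python3 -m handwheel '[[[-0.2,0.04,0,0,0,0],[0,0,0,0,0,0],[0,0,0,0,0,0]]]';python3 -c "
from look import *; s=env.get_state();print(loc(s['position']),s['ft_torque'])"
```

```text
time_s: 15.25
position: [0.544, 0.2764, 0.0859]
tcp_rot: [0.323, 3.12, 0.0]
force: [17.5, -1.9, -5.4]
width: 0.0008
finger_force: 9.0
[0.0079857  0.04006546 0.08591093] [-0.41050243 -3.36621949  0.07530864]
time_s: 15.55
position: [0.5435, 0.2764, 0.0862]
tcp_rot: [0.323, 3.116, 0.001]
force: [30.7, -3.8, -10.2]
width: 0.0003
finger_force: 15.3
[0.00748578 0.04001382 0.086187  ] [-0.67127504 -5.64999562  0.13965706]
```

Same hard stop with the lever well clear, so the guard is home. Retreating.

```bash
python3 -m handwheel '[[[0.5,-0.1,0,0,0,0],[1,-0.2,0,0,0,0],[0,0,3,0,0,0],[0,0,4,0,0,0],[0,0,4,0,0,0],[-2,4,1,0,0,0],[-2,4,1,0,0,0],[-2,4,0,0,0,0],[0,0,0,0,0,0],[0,0,0,0,0,0]]]'; python3 lev.py; python3 - <<'E'
from look import *
c=read_camera('top');vv,uu=np.mgrid[0:480,0:640]
P=loc(pts(c,np.c_[uu.ravel(),vv.ravel()])).reshape(480,640,3)*1000
k=(P[...,0]>-60)&(P[...,0]<65)&(P[...,1]>8)&(P[...,1]<48)&(P[...,2]>75)&(P[...,2]<82);print(P[k].mean(0))
print(env.hand_in())
E
```

```text
time_s: 16.55
position: [0.4948, 0.3948, 0.2153]
tcp_rot: [-0.32, -3.125, 0.001]
force: [-0.3, 0.4, -0.1]
width: 0.0006
finger_force: 0.0
scene bar 89 [-22.3 -46.   93. ] [-14.3 -10.3 126.1] 257.0 227.0
scene ridge 53 [-11.9  15.1  85.6] [-3.3 43.4 94.9] 247.0 219.0
top bar 101 [-20.  -45.6 122. ] [-11.3 -11.1 128.5] 258.0 263.0
top ridge 84 [-8.5 11.1 90.5] [ 0.3 41.3 97.3] 236.0 252.0
[-23.71439601  27.03073101  78.31284352]
the job is handed in; nothing more can be done
None
```

I tested the wide box and handed the job in at about 16.6 s: its lever dropped, was lifted and stayed up, and its guard was pushed to a hard stop twice; the cameras put the guard's travel at 46–49 mm against the 46 mm needed, and the hand-in gave no verdict.

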